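Move the test gauge to the free quick coupling of an air manifold

TASK

Move the small pressure gauge from the quick coupling it is plugged into to the free coupling on the same air manifold: push the knurled sprung sleeve back (down) until the gauge is let go, pull the gauge straight out so that the sleeve springs forward again, then plug it into the free coupling and push, by feel, until it is fully home and locked, the sleeve forward again. Press firmly but do not force, ram or wrench anything, leave the blanked-off coupling alone and do not disturb the other things on the desk.

Things in the scene. Friction and masses are not known exactly. Their poses are not given: they have to be found in the camera images.
- gauge: Loose test gauge, dial up, 98 to 196 g, on a steel nipple that points down. Origin on its axis, under the hexagon; z up. Above: hexagon 22 mm over corners, 6 mm high; round case in a rubber boot, 30 mm across, 6.5 to 24 mm up (grip here). Below: neck 11 mm across to -15.5 mm, locking land 16 mm across to -25.5 mm, nose tapering to 10 mm at -30.5 mm.
- manifold: Fixed aluminium bar, 44 mm wide, 46 mm high, 278 mm long along its y, on a 62x300 mm base plate; brass stub at the -y end. Three upright quick couplings stand on top, 90 mm apart along y, one on each port. Origin at the centre of the underside.
- port_a: Port under the coupling that holds the gauge at the start. Origin on its axis at the bar's top, z up. The coupling sits on an extension pipe: its foot stands 0 to 26 mm above the port, not measured. From the foot: front face at 54 mm, sleeve from 22 to 52 mm. The locked gauge's origin is 55.5 mm above the foot (1.5 mm above the face, 3.5 mm above the sleeve's top edge).
- port_b: Port under the free coupling: the same, again 0 to 26 mm up, another height. Bore 17.6 mm. Nose meets the dogs with the gauge's origin 73 mm above the coupling's foot; pushing on takes up to about 14 N and drives the sleeve back by itself. About 1 mm before the hexagon meets the face it locks, sleeve forward; a spring then lifts it until 1.5 mm above the face.
- port_c: Port under the coupling closed with a mushroom-headed blanking plug, 28 mm across; leave alone. Which of the three places on the bar is port_a, port_b or port_c changes from start to start.
- sleeve_a (a joint): Sprung steel sleeve of the gauge's coupling: 30 mm long, 40 mm across, collar 45 mm across and 5 mm high at its lower end; take it by the sides or press it down from above. 0 forward (up), grows as pushed down; about 5 N to start, 10.5 N at the stop at 7 mm. From about 5.3 mm it lets go: the gauge pops up 7 mm and keeps the sleeve back until pulled out (2 to 8 N).
- sleeve_b (a joint): The same sleeve on the free coupling: 0 forward (up), m. The nipple pushes it back to about 5 mm on the way in; it springs to 0 again when the gauge has locked.
- valve_b (a joint): Sprung brass valve down in the free coupling's bore: 0 as found (up), grows as the nipple's nose pushes it in over the last 7 mm, m; 7 mm when the gauge has locked, 8.5 mm with the hexagon on the face; 3.5 to 7 N.
- sleeve_c (a joint): The same sleeve on the blanked-off coupling: stays at 0.
- tin: Bystander: loose round aluminium tin, 51 mm across, 24 mm high, behind the bar. Origin under its centre.
- tape_black: Bystander: loose roll of black tape lying flat, 62 mm across, 19 mm high, off the bar's +y end. Origin under its centre.
- loupe: Bystander: loose black bench loupe, 44 mm across, 34 mm high, behind the bar. Origin under its centre.

How it is judged (in metres and radians):
On the way, in this order (a step that is already met when the one before it is completed fails the run):
1. the sleeve of the gauge's coupling is drawn back while the gauge is still in it (value of joint sleeve_a above 0.0045 m and horizontal distance between gauge and port_a below 0.008 m), for 0.05 s.
2. the gauge is out of that coupling, whose sleeve has sprung forward again (value of joint sleeve_a below 0.001 m and distance of gauge from where it was at the start of the episode above 0.035 m), for 0.1 s.
At the end, for the whole second after the job is handed in: Gauge locked in the free coupling: its nose holds the valve in (valve_b above 5.5 mm) with sleeve_b forward (under 1 mm), within 3 mm of the port's axis, upright within 0.08 rad and at rest; the old coupling's sleeve forward too (sleeve_a under 1 mm) (value of joint valve_b above 0.0055 m and horizontal distance between gauge and port_b below 0.003 m and angle between gauge's own z axis and vertical below 0.08 rad and value of joint each of sleeve_b, sleeve_a below 0.001 m and linear speed of gauge below 0.02 m/s); the robot touches nothing.
It fails at once if the gauge's hexagon is rammed onto a coupling's face (or anything else) with more than 30 N (contact force between gauge_c2 and anything else above 30 N).
It fails at once if the gauge's nipple is yanked, jammed or wrenched (its contact forces add up to more than 80 N; plugging in takes about 40) (contact force between gauge_c1 and anything else above 80 N).
It fails at once if a sleeve is forced against its stop (past 7.6 mm, about 38 N), or that of the blanked-off coupling is drawn back more than 3 mm (value of joint any of sleeve_a, sleeve_b above 0.0076 m or value of joint sleeve_c above 0.003 m).
It fails at once if the gauge is tipped over or dropped (angle between gauge's own z axis and vertical above 0.6 rad).
It fails at once if a bystander is moved more than 20 mm (distance of any of tin, tape_black, loupe from where it was at the start of the episode above 0.02 m).
It also fails if it takes over 48 s, if anything falls off the work surface, if the arm or the gripper's body presses on something with over 40 N, if the wrist force passes 120 N, or if a joint passes its speed limit or range.

ROBOT

A 6-joint arm with a two-finger parallel gripper is mounted at the origin on a cart in front of the work surface, level with it; the furniture and walls round the work are solid. World frame = base frame: x ahead of the robot, y to its left, z up, the work surface at z = 0. Lengths are in mm, angles in rad, forces in N, time in s.
With the tool pointing down it reaches from about 400 to 825 mm from the base axis. Payload 7 kg.
Tool frame: the origin (TCP) lies where the fingers leave the gripper's body, on its centre line; the fingertips stand 73 mm ahead of it and the grasp point (between the pads) lies 54 mm ahead of it; x points along the fingers, z is the direction in which the jaws open and shut, and the axes are right-handed (so a half turn about x gives the same grasp; the last joint's range is limited). The gripper opens to 85 mm and grips with 20 to 120 N. Pads are 22 mm wide; open, the fingers measure 114 mm over their backs; the gripper's body (76 mm by 85 mm) begins 54 mm behind the grasp point. The pads swing forward as they close: fully open they stand 13 mm farther back than shut.
Start: joints at [-0.91, 0.359, 0.012, 0, -1.224, -0.288], TCP at [245.824, -628.622, 303.902] pointing down, gripper open.
Joint ranges: [-3.07, 3.07], [-1.43, 2.12], [-1.02, 1.25], [-3.03, 1.67], [-3.05, -0], [-3.03, 3.03]. Speed limits (rad/s): [2.39, 2.39, 3.01, 3.14, 3.14, 3.14].

INTERFACE

Orientations are given as [roll, pitch, yaw] about the fixed x, y, z axes, in that order (R = Rz(yaw) Ry(pitch) Rx(roll)).
In Python, from workcell import robot gives the robot as it stands.
- The arm moves only by the tool send_rows, never from a script. Its argument "series" is a list of rows, each a list of 6 numbers: the shift along the tool's x, y, z in mm, then the turn, a rotation vector about the tool's x, y, z in rad. A call has 1 to 5 rows; each row shifts and turns the commanded pose from where the row before left it, along the tool's axes as they then stand; what a row does not reach is not made up. A row lasts 1/12 s, in which the tool goes at most 41.7 mm and 7.16 degrees, less where a joint would pass 70% of its speed; a pose out of reach is approached as far as the arm can. A call is refused whole if a number of a shift passes 41.7 or a number of a turn 0.125, either way. A call with a gripper value outside its range is refused whole. "jaw" is the finger opening in mm, from 0 to 85.4, set as the call begins (left out, the last holds). The fingers move at their own pace and stop on an object; "newtons" is the grip in N (left out, the last holds). Time passes only in rows, so rows that do not move let the fingers close. It gives the time, the measured TCP pose, the force and the opening at its end, in the units of the state.
- robot.sense(): the state, without advancing time (a new reading comes with each control period).
- robot.get_image(name): name is "scene" or "top"; returns (picture, depth): 420x560x3 uint8, red, green, blue; 420x560 float32, mm along the optical axis (not along the pixel's ray), 0 where there is no reading.
- robot.camera_info(name): a dict with "fx", "fy", "cx", "cy" (pixels), "position" and "orientation" of the camera in the world. Camera axes: x right, y down, z forward; pixel columns grow to the right and rows downward; lengths in mm; the calibration is good to about 2 mm. A picture is of the moment at which its call begins. camera_info takes no time and is no camera call.
- robot.job_done(): hands the job in, once; it reports no verdict.
The state is a dict: "time_s": time; "qpos": joint angles; "dq": joint speeds; "joint_torque": joint torques, N m; "position": TCP position; "ee_rot": TCP orientation; "ft_force": force on the tool from outside, world axes, zero at the start; "moment": the same for the moment, N m; "grip_width": opening from 0.0 (shut) to 1.0 (fully open).
Only numpy, scipy, OpenCV 4.12 (cv2) and the standard library are available. Lean on these libraries where they do the work, as an engineer would, in place of code of your own. Each camera call takes 0.05 s, during which the arm holds its last target. There are 200 camera calls.

## Working session

There is one attempt and no reset: what is moved stays moved. The work goes in short steps, Python scripts to look and compute and a tool call to move; the robot and the scene stay as the last step left them, time stands still between calls to the robot, and variables do not carry over. Pictures are saved under pics/ and viewed, about 8 in all and at most 12, crops included, and the job is handed in when it is done.

Besides the shell and the picture viewer there is one more tool, called after "Emit:" as a command line: name --pt "numbers of a row" for each row, then --argument value for the rest. send_rows: Moves the arm, as the interface text tells. Its arguments: {"type":"object","properties":{"series":{"type":"array"},"jaw":{"type":"number"},"newtons":{"type":"number"}},"required":["series"]}

```bash
mkdir -p pics; ls; python3 - <<'E'
from workcell import robot
import cv2,numpy as np
for n in ("top","scene"):
    p,d=robot.get_image(n); cv2.imwrite(f"pics/{n}0.png",p[...,::-1]); np.save(f"{n}0.npy",d)
    print(n,robot.camera_info(n))
print(robot.sense())
E
```

```text
pics
top {'fx': 537.8886098851328, 'fy': 537.8886098851328, 'cx': 274.33423573254174, 'cy': 208.99935590249393, 'position': array([ 367.56170549,  148.18488515, 1076.86464706]), 'orientation': array([-2.96017625,  0.00897087, -1.55004107])}
scene {'fx': 401.5585179013194, 'fy': 401.5585179013194, 'cx': 283.0232938267892, 'cy': 212.7362014235066, 'position': array([ 17.58907137, 486.6240358 , 695.6950073 ]), 'orientation': array([-2.34016645, -0.02066801, -2.09268703])}
{'time_s': 0.1, 'qpos': array([-9.09904322e-01,  3.59312376e-01,  1.11639759e-02, -3.28243157e-04,
       -1.22409760e+00, -2.88123344e-01]), 'dq': array([ 0.00052821, -0.00232668,  0.00140932,  0.00175301,  0.00112568,
        0.00054164]), 'joint_torque': array([-1.56253889e-03, -5.84764338e+01,  2.94110209e+01,  6.95455536e+00,
       -3.16015627e-03, -1.33717472e-05]), 'position': array([ 245.72054039, -628.34252369,  303.06148057]), 'ee_rot': array([0.07841327, 1.56931417, 2.0218665 ]), 'ft_force': array([0.12320378, 0.85131949, 0.75919162]), 'moment': array([-0.02057754,  0.02996338,  0.00513676]), 'grip_width': 0.9992524107159155}
```

View pics/top0.png

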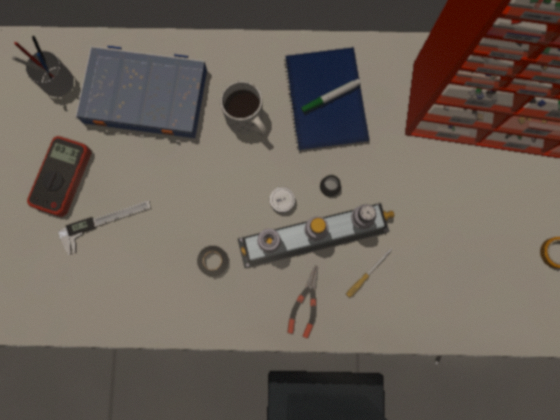

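View pics/scene0.png

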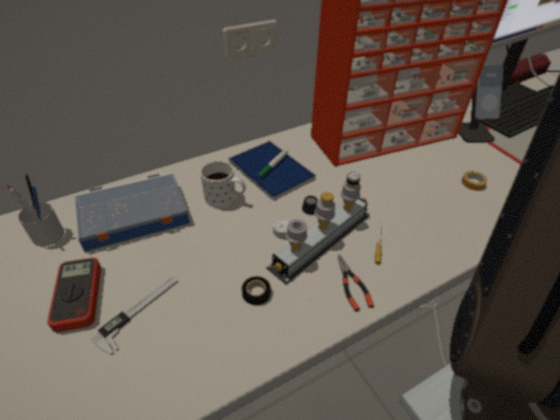

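The top view shows the gauge at about (367,214), the yellow blanking plug at (318,227) and the open coupling at (269,240). The brass stub, which marks the -y end, is at (390,215). The scene view agrees: the gauge is on the far right coupling. Next I'll measure from depth and an enlarged crop.

```bash
cat > h.py <<'E'
import numpy as np,cv2
from scipy.spatial.transform import Rotation as R
from workcell import robot
def cloud(n,d):
    c=robot.camera_info(n); v,u=np.mgrid[:420,:560]
    P=np.stack([(u-c['cx'])/c['fx']*d,(v-c['cy'])/c['fy']*d,d],-1)
    return P@R.from_euler('xyz',c['orientation']).as_matrix().T+c['position']
def proj(n,p):
    c=robot.camera_info(n); q=R.from_euler('xyz',c['orientation']).as_matrix().T@(np.array(p)-c['position'])
    return q[:2]/q[2]*c['fx']+[c['cx'],c['cy']]
def atz(n,u,v,z):
    c=robot.camera_info(n); r=R.from_euler('xyz',c['orientation']).as_matrix()@[(u-c['cx'])/c['fx'],(v-c['cy'])/c['fy'],1]
    return c['position']+r*(z-c['position'][2])/r[2]
E
python3 - <<'E'
from h import *
d=np.load('top0.npy'); P=cloud('top',d)
for (u,v) in [(269,240),(318,227),(367,214)]:
    Q=P[v-14:v+15,u-14:u+15].reshape(-1,3); z=Q[:,2]
    h,e=np.histogram(z,bins=np.arange(0,200,3)); print((u,v),[(int(a),int(b)) for a,b in zip(e,h) if b>5])
    print(np.round(P[v-14:v+15:2,u-14:u+15:2,2]).astype(int))
print(P[300,420],P[330,200])
i=cv2.imread('pics/top0.png')[185:275,230:400]; cv2.imwrite('pics/crop0.png',cv2.resize(i,None,fx=4.7,fy=4.7,interpolation=cv2.INTER_CUBIC))
E
```

```text
(269, 240) [(0, 49), (3, 24), (6, 21), (42, 42), (45, 131), (48, 56), (51, 6), (84, 9), (87, 20), (90, 37), (93, 31), (96, 15), (99, 8), (105, 21), (108, 22), (111, 44), (114, 158), (117, 85), (120, 7)]
[[  3  -1   1   2   3   1  -3   1   0   5  -1   5   0   1   0]
 [  0   0   1   4  -3   3 116 116 118  -1   3   7   5   7  50]
 [  3   1   0   1 111 115 115 118 116 115 114  49  45  45  47]
 [  3   1   0 115 116 118 119 118 120 116 115 114  47  46  48]
 [  7   9 116 115 117 116 113 108 115 121 110 115  91  44  47]
 [ 47  47 114 115 117 109  85  85 106 115 118 118 115  49  49]
 [ 46  47 114 108 120 108  97  93  95  85 119 115 116  46  48]
 [ 48  89 115 118 115  87  95  95  96 105 117 114 115  47  47]
 [ 48  49 121 115 119 115 105  95  95 118 111 115 109  47  48]
 [ 48  48 100 117 117 116 119 113 120 116 117 115  93  48  49]
 [ 52  46  94 116 115 117 115 106 115 118 116 108  92  46  45]
 [ 44  49  47  91 116 115 116 116 118 116  96  88  46  49  50]
 [ 44  46  45  46  89  95  95  95 102  91  90  49  51  46  46]
 [ 46  44  47  46  47  48  88  87  90  46  44  42  44  43  26]
 [ 48  46  46  
[... 2247 characters left out ...]
6  146  147  146  145  147  146  142   47   47
    43]
 [ 101  120  117  133  142  144  146  147  145  146  144  118   49   50
    46]
 [  99  118  117  117  139  146  144  143  143  146  142  117   47   50
    45]
 [  94  111  116  117  116  131  141  142  142  133  120   48   46   47
    48]
 [  95   96  110  118  117  119  117  119  117  118   92   52   46   44
    46]
 [  45   93   96  102  117  114  116  120  118   96   44   47   43   48
    46]
 [  46   48   94   91   99  107  104   95   91   48   49   47   48   44
    45]
 [  44   47   45   44   93   90   92   48   44   44   43   42   36   29
    19]]
[ 388.17037061 -128.79032246   -0.39081787] [321.2133302  302.88942447  -3.32329723]
```

View pics/crop0.png

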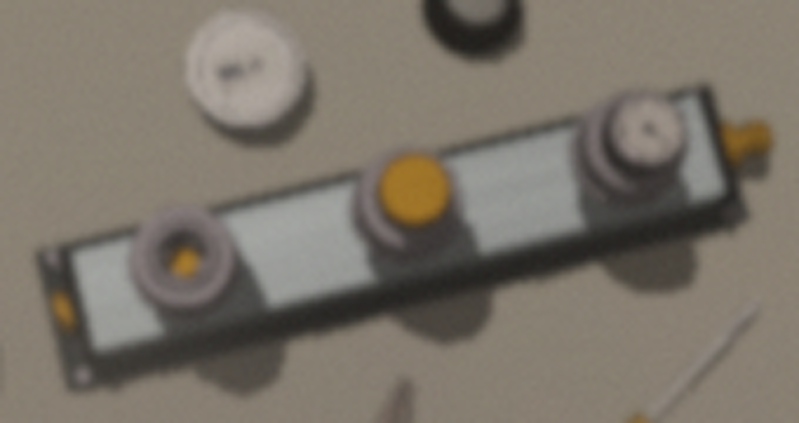

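The crop shows the open bore at about (183,262), the plug centre at (414,190) and the dial centre at (645,130), all on one line. Next I'll work out the axes, bar yaw and heights.

```bash
python3 - <<'E'
from h import *
P=cloud('top',np.load('top0.npy'))
def pts(u,v,lo,hi,r=16):
    Q=P[v-r:v+r+1,u-r:u+r+1].reshape(-1,3); return Q[(Q[:,2]>lo)&(Q[:,2]<hi)]
def circ(Q,r):
    # least squares: centre of disc by enclosing circle and mean
    (c,rad)=cv2.minEnclosingCircle(Q[:,:2].astype(np.float32)); return np.round([*c,rad,*Q.mean(0)],1)
B=pts(269,240,110,125);A=pts(367,214,139,155);C=pts(318,227,136,150)
print('B sleeve',circ(B,20));print('C plug',circ(C,14));print('A gauge top',circ(A,15))
print('sleeve z A',np.median(pts(367,214,112,124)[:,2]),'C',np.median(pts(318,227,112,124)[:,2]),'B',np.median(B[:,2]))
bar=pts(318,227,40,54,80)
print('bar top',circ(bar,0),cv2.minAreaRect(bar[:,:2].astype(np.float32)))
print('tbl',[np.round(P[v,u],0) for u,v in [(250,300),(400,260),(300,330)]], 'cab', P[140,425],P[100,440],P[150,500])
s=robot.sense(); M=R.from_euler('xyz',s['ee_rot']).as_matrix(); print(np.round(M,3))
# scene camera
d=robot.get_image('scene')[1]; S=cloud('scene',d)
for n,u,v in (('B',297,228),('C',327,200),('A',352,180)):
    Q=S[v-14:v+15,u-16:u+17].reshape(-1,3)
    for lo,hi in((110,125),(134,152)):
        q=Q[(Q[:,2]>lo)&(Q[:,2]<hi)]
        if len(q)>10: print(n,lo,len(q),circ(q,0))
E
```

```text
B sleeve [489.7 170.   19.9 489.8 169.7 115.9]
C plug [513.5  82.8  13.9 513.3  82.8 140.7]
A gauge top [536.7  -3.6  15.2 536.3  -3.2 144.5]
sleeve z A 117.82925158593775 C 117.60612005172197 B 115.75879087208949
bar top [513.   80.2 143.7 509.4  87.3  46.7] ((551.6182250976562, 90.29019165039062), (122.4171142578125, 286.5715637207031), 15.257795333862305)
tbl [array([381., 206.,   1.]), array([466., -92.,  -3.]), array([325., 107.,  -3.])] cab [ 715.72483675 -147.43896868    2.90102615] [ 728.61111099 -124.59860674  188.21298179] [ 6.98030937e+02 -3.02579639e+02 -5.06870688e-01]
[[-0.001 -0.931 -0.364]
 [ 0.001 -0.364  0.931]
 [-1.     0.     0.001]]
B 110 207 [487.  170.1  20.6 485.  171.3 114.4]
C 110 160 [509.5  83.5  20.  503.9  88.1 116.7]
C 134 107 [509.3  84.3  13.8 508.6  85.  139. ]
A 110 138 [534.1  -3.6  20.8 528.3   2.5 116.3]
A 134 135 [533.6  -2.9  15.4 531.7  -0.7 142. ]
```

A is near (536,-3.5), B near (489.5,170) and C lies midway between them. A to B measures 179.6 mm, which matches the 180 mm given. Bar yaw is 0.264 rad. Sleeve A's top is at z≈117 and sleeve B's at about 115. Turning the tool by +0.110 puts the jaws along the bar.

Emit:
send_rows --pt "0 0 0 0.11 0 0" --pt "0 -26 31 0 0 0" --pt "0 -26 31 0 0 0" --pt "0 -26 31 0 0 0" --pt "0 -26 31 0 0 0" --jaw 50 --newtons 40

```text
time_s: 0.57
position: [314.1, -480.3, 303.3]
ee_rot: [0.494, 1.57, 2.326]
ft_force: [1.3, -0.3, -0.1]
grip_width: 0.589
```

Emit:
send_rows --pt "0 -26 31 0 0 0" --pt "0 -26 31 0 0 0" --pt "0 -26 31 0 0 0" --pt "0 -26 31 0 0 0" --pt "0 -26 31 0 0 0"

```text
time_s: 0.98
position: [399.5, -296.5, 304.0]
ee_rot: [-1.675, 1.571, 0.158]
ft_force: [1.5, -0.7, 0.1]
grip_width: 0.583
```

Emit:
send_rows --pt "0 -26 31 0 0 0" --pt "0 -26 31 0 0 0" --pt "0 -26 31 0 0 0" --pt "0 -26 31 0 0 0" --pt "0 -26 31 0 0 0"

```text
time_s: 1.4
position: [484.8, -112.9, 304.1]
ee_rot: [-1.469, 1.57, 0.365]
ft_force: [0.9, -1.4, -0.1]
grip_width: 0.587
```

Emit:
send_rows --pt "0 -26 31 0 0 0" --pt "0 -20 20 0 0 0" --pt "0 0 0 0 0 0" --pt "0 0 0 0 0 0"

```text
time_s: 1.73
position: [516.1, -52.3, 303.4]
ee_rot: [1.423, 1.57, -3.024]
ft_force: [-0.8, 0.1, 0.6]
grip_width: 0.586
```

```bash
cat > st.py <<'E'
from h import *
import sys
s=robot.sense(); M=R.from_euler('xyz',s['ee_rot']).as_matrix(); p=s['position']
T=np.array([float(a) for a in sys.argv[1:3]]+[p[2]]) if len(sys.argv)>2 else p
print('t',round(s['time_s'],2),'p',np.round(p,2),'F',np.round(s['ft_force'],1),'M',np.round(s['moment'],2),'w',round(s['grip_width'],4),'q6',np.round(s['qpos'],2))
print('tool axes',np.round(M.T,4).tolist(),'shift to target in tool',np.round(M.T@(T-p),2))
E
python3 st.py 535.8 -3.5
```

```text
t 1.73 p [516.13 -52.31 303.41] F [-0.8  0.1  0.6] M [-0.06  0.02 -0.  ] w 0.5859 q6 [ 0.28  0.1  -0.33 -0.   -1.14 -1.58]
tool axes [[-0.001, -0.0001, -1.0], [-0.965, -0.2624, 0.0009], [-0.2624, 0.965, 0.0001]] shift to target in tool [-2.000e-02 -3.179e+01  4.194e+01]
```

Emit:
send_rows --pt "0 -16 21 0 0 0" --pt "0 -15.8 21 0 0 0" --pt "35 0 0 0 0 0" --pt "33 0 0 0 0 0" --pt "0 0 0 0 0 0" --jaw 36

```text
time_s: 2.15
position: [532.0, -6.1, 230.2]
ee_rot: [1.444, 1.561, -3.008]
ft_force: [-2.2, -0.5, -2.0]
grip_width: 0.422
```

```bash
python3 st.py 535.8 -3.5; python3 - <<'E'
from h import *
a,d=robot.get_image('scene'); cv2.imwrite('pics/s1.png',cv2.resize(a[130:250,260:420,::-1],None,fx=5,fy=5,interpolation=cv2.INTER_CUBIC))
b,d=robot.get_image('top'); cv2.imwrite('pics/t1.png',cv2.resize(b[170:270,290:420,::-1],None,fx=5,fy=5,interpolation=cv2.INTER_CUBIC))
E
```

```text
t 2.15 p [531.97  -6.08 230.17] F [-2.2 -0.5 -2. ] M [-0.07  0.24  0.05] w 0.4224 q6 [ 0.36  0.19 -0.4  -0.   -0.99 -1.66]
tool axes [[-0.0096, -0.0013, -1.0], [-0.9661, -0.258, 0.0096], [-0.258, 0.9661, 0.0012]] shift to target in tool [-0.04 -4.36  1.51]
```

View pics/s1.png

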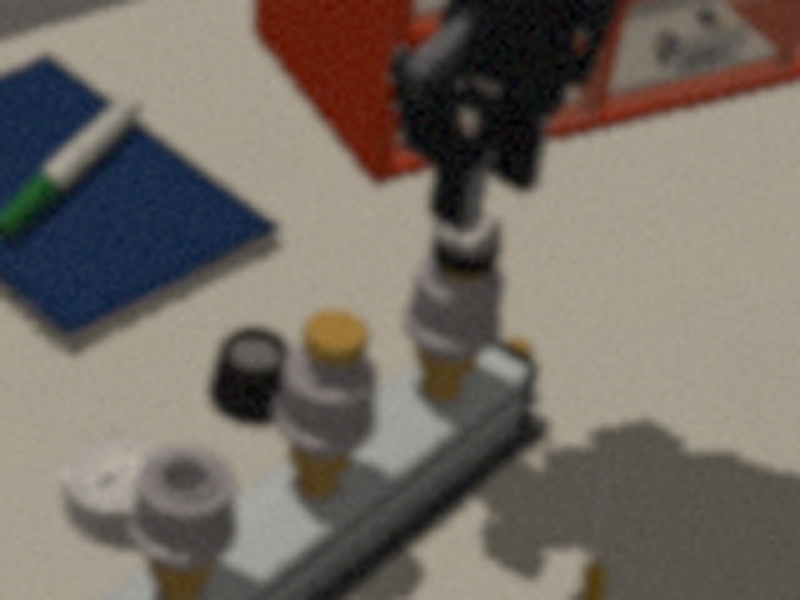

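The scene crop shows the fingers above the gauge, whose dial is at about (465,240). The hand was still settling in this frame, so I'll let it settle and read again.

Emit:
send_rows --pt "0 0 0 0 0 0" --pt "0 0 0 0 0 0" --pt "0 0 0 0 0 0"

```text
time_s: 2.5
position: [536.3, -5.1, 237.8]
ee_rot: [-1.58, 1.568, 0.253]
ft_force: [-0.1, 0.1, -0.4]
grip_width: 0.421
```

```bash
python3 st.py 535.8 -3.5; python3 - <<'E'
from h import *
d=robot.get_image('top')[1]; P=cloud('top',d)
E
```

```text
t 2.5 p [536.28  -5.12 237.81] F [-0.1  0.1 -0.4] M [-0.01  0.   -0.01] w 0.4208 q6 [ 0.36  0.18 -0.39  0.   -0.99 -1.66]
tool axes [[0.003, 0.0008, -1.0], [-0.9658, -0.2594, -0.0031], [-0.2594, 0.9658, -0.0]] shift to target in tool [-0.    0.05  1.69]
```

View pics/t1.png

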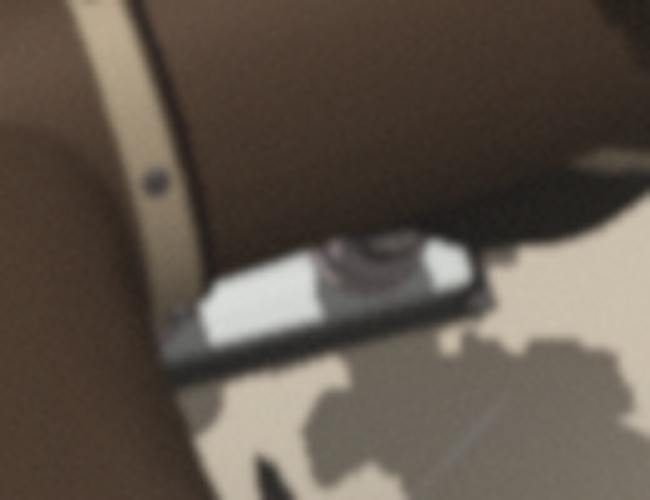

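The top view is blocked by the arm, so force is the guide from here. I'll descend around the case.

Emit:
send_rows --pt "5 0 1.7 0 0 0" --pt "6 0 0 0 0 0" --pt "6 0 0 0 0 0" --pt "4 0 0 0 0 0" --pt "3 0 0 0 0 0"

```text
time_s: 2.97
position: [534.8, -3.3, 210.9]
ee_rot: [1.578, 1.569, -2.871]
ft_force: [0.0, 0.7, 0.5]
grip_width: 0.424
```

Emit:
send_rows --pt "4 0 0 0 0 0" --pt "4 0 0 0 0 0" --pt "3 0 0 0 0 0" --pt "1 0 0 0 0 0" --pt "0 0 0 0 0 0"

```text
time_s: 3.38
position: [535.0, -3.4, 199.6]
ee_rot: [1.652, 1.57, -2.797]
ft_force: [-0.6, 0.3, 1.3]
grip_width: 0.418
```

```bash
python3 st.py 535.8 -3.5
```

```text
t 3.38 p [535.01  -3.35 199.56] F [-0.6  0.3  1.3] M [ 0.02  0.01 -0.02] w 0.4181 q6 [ 0.36  0.22 -0.44 -0.   -0.91 -1.67]
tool axes [[-0.0005, -0.0002, -1.0], [-0.9657, -0.2598, 0.0006], [-0.2598, 0.9657, -0.0]] shift to target in tool [-0.   -0.73 -0.35]
```

Emit:
send_rows --pt "3 0 0 0 0 0" --pt "2 0 0 0 0 0" --pt "1 0 0 0 0 0" --pt "1 0 0 0 0 0" --pt "0 0 0 0 0 0"

```text
time_s: 3.8
position: [535.0, -3.3, 192.7]
ee_rot: [1.44, 1.571, -3.009]
ft_force: [-0.1, -0.8, -0.2]
grip_width: 0.417
```

Emit:
send_rows --pt "1 0 0 0 0 0" --pt "1 0 0 0 0 0" --pt "1 0 0 0 0 0" --pt "0 0 0 0 0 0"

```text
time_s: 4.13
position: [535.0, -3.3, 189.7]
ee_rot: [1.451, 1.571, -2.998]
ft_force: [-0.4, 0.5, 0.2]
grip_width: 0.419
```

Emit:
send_rows --pt "1 0 0 0 0 0" --pt "1 0 0 0 0 0" --pt "0 0 0 0 0 0"

```text
time_s: 4.38
position: [535.2, -3.3, 188.2]
ee_rot: [-2.124, 1.57, -0.29]
ft_force: [-1.6, 0.3, 4.4]
grip_width: 0.424
```

Emit:
send_rows --pt "1 0 0 0 0 0" --pt "1 0 0 0 0 0" --pt "0 0 0 0 0 0"

```text
time_s: 4.63
position: [535.2, -3.3, 186.3]
ee_rot: [-1.934, 1.57, -0.1]
ft_force: [-3.3, -0.3, 6.0]
grip_width: 0.424
```

Emit:
send_rows --pt "1 0 0 0 0 0" --pt "1 0 0 0 0 0" --pt "0 0 0 0 0 0"

```text
time_s: 4.88
position: [535.2, -3.3, 184.4]
ee_rot: [-1.862, 1.57, -0.028]
ft_force: [-1.8, -0.0, 4.2]
grip_width: 0.418
```

Emit:
send_rows --pt "1 0 0 0 0 0" --pt "0.5 0 0 0 0 0" --pt "0 0 0 0 0 0"

```text
time_s: 5.13
position: [535.3, -3.3, 183.1]
ee_rot: [-1.955, 1.57, -0.121]
ft_force: [-3.0, 0.1, 8.7]
grip_width: 0.42
```

```bash
python3 st.py 535.8 -3.5
```

```text
t 5.13 p [535.25  -3.32 183.1 ] F [-3.   0.1  8.7] M [ 0.18  1.16 -0.05] w 0.4204 q6 [ 0.36  0.24 -0.46  0.   -0.87 -1.67]
tool axes [[0.0006, -0.0001, -1.0], [-0.9656, -0.26, -0.0006], [-0.26, 0.9656, -0.0002]] shift to target in tool [ 0.   -0.48 -0.32]
```

Emit:
send_rows --pt "0.6 0 0 0 0 0" --pt "0 0 0 0 0 0"

```text
time_s: 5.3
position: [535.3, -3.3, 182.6]
ee_rot: [-1.955, 1.57, -0.121]
ft_force: [-2.4, 1.0, 8.5]
grip_width: 0.423
```

Emit:
send_rows --pt "0.5 0 0 0 0 0" --pt "0 0 0 0 0 0"

```text
time_s: 5.47
position: [535.3, -3.3, 182.1]
ee_rot: [-1.922, 1.57, -0.088]
ft_force: [-3.3, 1.0, 9.9]
grip_width: 0.423
```

```bash
python3 st.py; python3 - <<'E'
from h import *
a,d=robot.get_image('scene'); cv2.imwrite('pics/s2.png',cv2.resize(a[140:220,310:400,::-1],None,fx=7,fy=7,interpolation=cv2.INTER_CUBIC))
E
```

```text
t 5.47 p [535.27  -3.31 182.11] F [-3.3  1.   9.9] M [0.19 1.25 0.01] w 0.4229 q6 [ 0.36  0.24 -0.46  0.   -0.87 -1.67]
tool axes [[0.0007, -0.0001, -1.0], [-0.9656, -0.2601, -0.0007], [-0.2601, 0.9656, -0.0002]] shift to target in tool [0. 0. 0.]
```

View pics/s2.png

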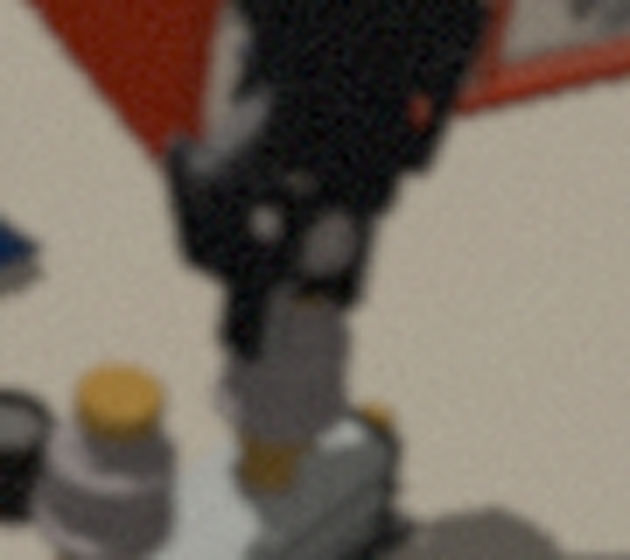

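The view is ambiguous, but 9.9 N at about 6.2 mm of travel fits the spring. I'll test by lifting: if the force drops to zero straight away, the sleeve is being held back and the gauge is released.

Emit:
send_rows --pt "-1 0 0 0 0 0" --pt "-1 0 0 0 0 0" --pt "0 0 0 0 0 0"

```text
time_s: 5.77
position: [535.2, -3.3, 184.0]
ee_rot: [-1.741, 1.57, 0.092]
ft_force: [-1.7, 0.4, 5.6]
grip_width: 0.419
```

Emit:
send_rows --pt "-1 0 0 0 0 0" --pt "0 0 0 0 0 0" --pt "0 0 0 0 0 0"

```text
time_s: 6.02
position: [535.2, -3.3, 184.4]
ee_rot: [-1.658, 1.57, 0.176]
ft_force: [-1.4, 0.9, 3.3]
grip_width: 0.419
```

Emit:
send_rows --pt "-1 0 0 0 0 0" --pt "0 0 0 0 0 0" --pt "0 0 0 0 0 0"

```text
time_s: 6.27
position: [535.0, -3.3, 185.0]
ee_rot: [1.279, 1.57, 3.112]
ft_force: [-0.4, 0.5, 0.3]
grip_width: 0.422
```

The force fell to 0 at z=185, while the first contact was at about 188.7. The sleeve is therefore held back and the gauge has popped up. I'll rise so the tips sit about 5 mm above the gauge origin, then grip.

Emit:
send_rows --pt "-5 0 0 0 0 0" --pt "-5 0 0 0 0 0" --pt "-5 0 0 0 0 0" --pt "-4 0 0 0 0 0" --pt "0 0 0 0 0 0"

```text
time_s: 6.68
position: [535.7, -3.2, 205.6]
ee_rot: [-1.598, 1.569, 0.236]
ft_force: [-0.1, 0.3, 0.2]
grip_width: 0.419
```

Emit:
send_rows --pt "0 0 0 0 0 0" --pt "0 0 0 0 0 0" --pt "0 0 0 0 0 0" --pt "0 0 0 0 0 0" --pt "0 0 0 0 0 0" --jaw 20 --newtons 60

```text
time_s: 7.1
position: [535.5, -3.3, 204.7]
ee_rot: [-1.831, 1.57, 0.002]
ft_force: [0.3, 0.0, 5.1]
grip_width: 0.324
```

```bash
python3 st.py
```

```text
t 7.1 p [535.49  -3.28 204.68] F [0.3 0.  5.1] M [-0.13 -0.02  0.03] w 0.3238 q6 [ 0.36  0.22 -0.43  0.   -0.92 -1.67]
tool axes [[0.0009, 0.0, -1.0], [-0.9656, -0.2599, -0.0009], [-0.2599, 0.9656, -0.0002]] shift to target in tool [0. 0. 0.]
```

Gripped, with no side force. Now I'll pull straight up.

Emit:
send_rows --pt "-2 0 0 0 0 0" --pt "-2 0 0 0 0 0" --pt "-3 0 0 0 0 0" --pt "-3 0 0 0 0 0" --pt "0 0 0 0 0 0"

```text
time_s: 7.52
position: [535.3, -3.2, 215.1]
ee_rot: [-1.737, 1.57, 0.096]
ft_force: [0.5, 0.4, 1.0]
grip_width: 0.326
```

Emit:
send_rows --pt "-4 0 0 0 0 0" --pt "-8 0 0 0 0 0" --pt "-12 0 0 0 0 0" --pt "-12 0 0 0 0 0" --pt "-8 0 0 0 0 0"

```text
time_s: 7.93
position: [535.1, -3.3, 259.8]
ee_rot: [-1.453, 1.57, 0.381]
ft_force: [0.3, 0.0, -0.6]
grip_width: 0.328
```

Emit:
send_rows --pt "0 0 0 0 0 0" --pt "0 0 0 0 0 0" --pt "0 0 0 0 0 0"

```text
time_s: 8.18
position: [534.6, -3.3, 257.8]
ee_rot: [1.161, 1.57, 2.995]
ft_force: [0.4, -0.5, -1.7]
grip_width: 0.324
```

```bash
python3 st.py 490 170;  python3 - <<'E'
from h import *
a,d=robot.get_image('scene'); cv2.imwrite('pics/s3.png',cv2.resize(a[110:230,270:410,::-1],None,fx=5,fy=5,interpolation=cv2.INTER_CUBIC))
E
```

```text
t 8.18 p [534.64  -3.34 257.84] F [ 0.4 -0.5 -1.7] M [-0.06  0.02  0.  ] w 0.324 q6 [ 0.36  0.17 -0.36 -0.   -1.04 -1.67]
tool axes [[-0.0008, 0.0001, -1.0], [-0.9657, -0.2596, 0.0008], [-0.2596, 0.9657, 0.0003]] shift to target in tool [ 6.0000e-02 -1.8900e+00  1.7899e+02]
```

View pics/s3.png

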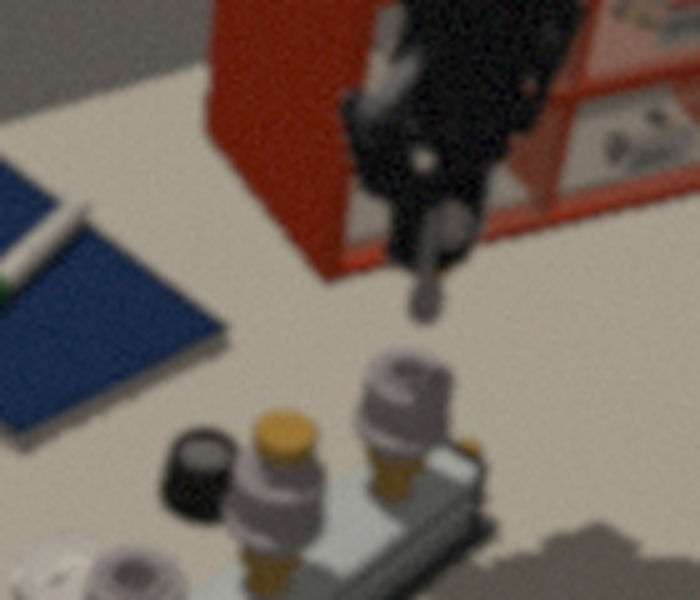

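The gauge is out, with the nipple visible below the fingers at about (425,290). Sleeve A is forward and looks the same as the others. I'll lift clear of the plug and carry the gauge 180 mm along the bar.

Emit:
send_rows --pt "-15 0 0 0 0 0" --pt "-10 0 20 0 0 0" --pt "0 0 32 0 0 0" --pt "0 0 35 0 0 0" --pt "0 0 35 0 0 0"

```text
time_s: 8.65
position: [502.7, 115.2, 282.8]
ee_rot: [1.695, 1.57, -2.756]
ft_force: [0.8, 0.1, -2.2]
grip_width: 0.325
```

Emit:
send_rows --pt "0 0 30 0 0 0" --pt "0 0 20 0 0 0" --pt "0 -0.5 8 0 0 0" --pt "0 0 0 0 0 0" --pt "0 0 0 0 0 0"

```text
time_s: 9.07
position: [488.6, 170.6, 282.7]
ee_rot: [1.997, 1.57, -2.452]
ft_force: [-0.7, -0.3, -0.6]
grip_width: 0.325
```

Emit:
send_rows --pt "0 0 0 0 0 0" --pt "0 0 0 0 0 0" --pt "0 0 0 0 0 0"

```text
time_s: 9.32
position: [489.0, 169.8, 283.2]
ee_rot: [2.088, 1.571, -2.362]
ft_force: [0.2, -0.5, -1.1]
grip_width: 0.324
```

```bash
python3 st.py 488.4 170.5;  python3 - <<'E'
from h import *
a,d=robot.get_image('scene'); S=cloud('scene',d); np.save('s4.npy',d)
cv2.imwrite('pics/s4.png',cv2.resize(a[110:260,240:370,::-1],None,fx=4,fy=4,interpolation=cv2.INTER_CUBIC))
print(proj('scene',[488.4,170.5,116]),proj('scene',[488.4,170.5,180]))
E
```

```text
t 9.32 p [489.01 169.77 283.2 ] F [ 0.2 -0.5 -1.1] M [-0.01  0.04  0.01] w 0.3235 q6 [ 0.71  0.11 -0.36  0.   -1.09 -2.02]
tool axes [[-0.0002, -0.0002, -1.0], [-0.966, -0.2586, 0.0003], [-0.2586, 0.966, -0.0001]] shift to target in tool [-0.    0.4   0.87]
[296.57635773 224.30963427] [298.0580301  200.87532061]
```

View pics/s4.png

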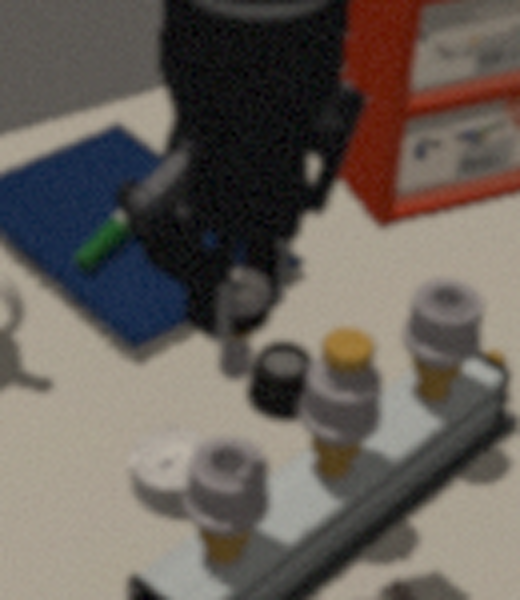

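The nipple at about (235,350) hangs over the open bore at (230,462). The expected TCP heights at B are about 225 for bore entry, 213.5 for the dogs and 195 for lock. I'll correct laterally and descend to 232.

Emit:
send_rows --pt "12 0.4 0.9 0 0 0" --pt "15 0 0 0 0 0" --pt "12 0 0 0 0 0" --pt "8 0 0 0 0 0" --pt "4 0 0 0 0 0"

```text
time_s: 9.78
position: [488.0, 170.8, 231.2]
ee_rot: [1.93, 1.569, -2.52]
ft_force: [0.4, 0.1, -1.5]
grip_width: 0.329
```

Emit:
send_rows --pt "0 0 0 0 0 0" --pt "0 0 0 0 0 0" --pt "0 0 0 0 0 0"

```text
time_s: 10.03
position: [488.6, 171.6, 233.0]
ee_rot: [-1.337, 1.57, 0.497]
ft_force: [0.8, 0.5, -0.8]
grip_width: 0.324
```

```bash
python3 st.py 488.4 170.5
```

```text
t 10.03 p [488.62 171.57 233.  ] F [ 0.8  0.5 -0.8] M [ 0.02 -0.02 -0.  ] w 0.3239 q6 [ 0.72  0.16 -0.43  0.   -0.98 -2.03]
tool axes [[0.001, 0.0005, -1.0], [-0.9657, -0.2598, -0.0011], [-0.2598, 0.9657, 0.0003]] shift to target in tool [-0.    0.49 -0.98]
```

Emit:
send_rows --pt "2 0.5 -1 0 0 0" --pt "2 0 0 0 0 0" --pt "1 0 0 0 0 0" --pt "0 0 0 0 0 0" --pt "0 0 0 0 0 0"

```text
time_s: 10.45
position: [488.0, 170.3, 227.3]
ee_rot: [2.875, 1.571, -1.575]
ft_force: [0.1, 0.4, -2.0]
grip_width: 0.324
```

Emit:
send_rows --pt "1.5 0 0 0 0 0" --pt "1.5 0 0 0 0 0" --pt "1 0 0 0 0 0" --pt "0 0 0 0 0 0"

```text
time_s: 10.78
position: [487.9, 170.2, 223.0]
ee_rot: [1.912, 1.57, -2.538]
ft_force: [-0.2, 0.0, -1.3]
grip_width: 0.329
```

```bash
python3 st.py 488.4 170.5
```

```text
t 10.78 p [487.87 170.25 222.98] F [-0.2  0.  -1.3] M [ 0.01  0.03 -0.01] w 0.3291 q6 [ 0.72  0.17 -0.45 -0.   -0.95 -2.02]
tool axes [[-0.0004, -0.0003, -1.0], [-0.9657, -0.2598, 0.0005], [-0.2598, 0.9657, -0.0002]] shift to target in tool [-0.   -0.58  0.1 ]
```

Emit:
send_rows --pt "1 -0.5 0.1 0 0 0" --pt "1 0 0 0 0 0" --pt "1 0 0 0 0 0" --pt "0 0 0 0 0 0"

```text
time_s: 11.12
position: [488.4, 170.5, 220.1]
ee_rot: [1.886, 1.57, -2.564]
ft_force: [0.3, 0.0, -2.3]
grip_width: 0.327
```

Emit:
send_rows --pt "1 0 0 0 0 0" --pt "1 0 0 0 0 0" --pt "1 0 0 0 0 0" --pt "0 0 0 0 0 0"

```text
time_s: 11.45
position: [488.4, 170.5, 217.1]
ee_rot: [1.883, 1.57, -2.567]
ft_force: [-0.3, -0.2, -1.6]
grip_width: 0.33
```

```bash
python3 st.py 488.4 170.5
```

```text
t 11.45 p [488.35 170.46 217.08] F [-0.3 -0.2 -1.6] M [-0.    0.    0.02] w 0.3297 q6 [ 0.72  0.18 -0.45 -0.   -0.94 -2.02]
tool axes [[-0.0003, -0.0002, -1.0], [-0.9657, -0.2597, 0.0003], [-0.2597, 0.9657, -0.0001]] shift to target in tool [-0.   -0.06  0.02]
```

No forces so far, so the nose is freely in the bore. Continuing down.

Emit:
send_rows --pt "1 0 0 0 0 0" --pt "1 0 0 0 0 0" --pt "0 0 0 0 0 0"

```text
time_s: 11.7
position: [488.3, 170.5, 215.1]
ee_rot: [1.818, 1.57, -2.632]
ft_force: [0.7, -0.3, -2.6]
grip_width: 0.325
```

Emit:
send_rows --pt "1 0 0 0 0 0" --pt "1 0 0 0 0 0" --pt "0 0 0 0 0 0"

```text
time_s: 11.95
position: [488.3, 170.5, 213.1]
ee_rot: [1.84, 1.57, -2.61]
ft_force: [-0.1, -0.8, -1.9]
grip_width: 0.323
```

Emit:
send_rows --pt "1 0 0 0 0 0" --pt "1 0 0 0 0 0" --pt "0 0 0 0 0 0"

```text
time_s: 12.2
position: [488.7, 170.6, 211.8]
ee_rot: [-1.804, 1.57, 0.03]
ft_force: [-2.1, -0.7, 4.1]
grip_width: 0.325
```

It met the dogs at about 212.5, so I expect lock near 194.5 and the face near 193.5. Pushing on by feel.

Emit:
send_rows --pt "1 0 0 0 0 0" --pt "1 0 0 0 0 0" --pt "0 0 0 0 0 0"

```text
time_s: 12.45
position: [488.8, 170.6, 210.2]
ee_rot: [-1.636, 1.57, 0.198]
ft_force: [-2.5, -0.9, 7.4]
grip_width: 0.325
```

Emit:
send_rows --pt "1 0 0 0 0 0" --pt "1 0 0 0 0 0" --pt "0 0 0 0 0 0"

```text
time_s: 12.7
position: [488.3, 170.5, 207.3]
ee_rot: [-0.332, 1.571, 1.501]
ft_force: [-0.1, -0.7, 0.3]
grip_width: 0.325
```

Emit:
send_rows --pt "1 0 0 0 0 0" --pt "1 0 0 0 0 0" --pt "0 0 0 0 0 0"

```text
time_s: 12.95
position: [488.4, 170.5, 205.0]
ee_rot: [1.887, 1.57, -2.563]
ft_force: [-0.5, -2.3, 0.1]
grip_width: 0.326
```

```bash
python3 st.py 488.4 170.5
```

```text
t 12.95 p [488.38 170.49 205.02] F [-0.5 -2.3  0.1] M [-0.28  0.13 -0.  ] w 0.3256 q6 [ 0.72  0.19 -0.47 -0.   -0.91 -2.02]
tool axes [[-0.0003, -0.0002, -1.0], [-0.9657, -0.2597, 0.0003], [-0.2597, 0.9657, -0.0001]] shift to target in tool [-0.   -0.02  0.  ]
```

The land is past the dogs. Small side force, so I'll ease 0.2 mm and go on to the valve.

Emit:
send_rows --pt "1 0 -0.2 0 0 0" --pt "1 0 0 0 0 0" --pt "0 0 0 0 0 0"

```text
time_s: 13.2
position: [488.4, 170.4, 203.0]
ee_rot: [1.366, 1.57, -3.083]
ft_force: [0.1, -0.1, -0.8]
grip_width: 0.329
```

Emit:
send_rows --pt "1 0 0 0 0 0" --pt "1 0 0 0 0 0" --pt "0 0 0 0 0 0"

```text
time_s: 13.45
position: [488.6, 170.4, 201.5]
ee_rot: [-1.475, 1.57, 0.358]
ft_force: [-1.9, 0.1, 3.6]
grip_width: 0.327
```

Emit:
send_rows --pt "1 0 0 0 0 0" --pt "1 0 0 0 0 0" --pt "0 0 0 0 0 0"

```text
time_s: 13.7
position: [488.6, 170.4, 199.6]
ee_rot: [-1.397, 1.57, 0.437]
ft_force: [-1.0, -0.7, 4.5]
grip_width: 0.328
```

The valve makes contact at about 201.8, so I expect lock near 194.8. From here I'll use finer steps.

Emit:
send_rows --pt "1 0 0 0 0 0" --pt "1 0 0 0 0 0" --pt "0 0 0 0 0 0"

```text
time_s: 13.95
position: [488.6, 170.4, 197.6]
ee_rot: [-1.335, 1.57, 0.498]
ft_force: [-2.3, -0.5, 4.0]
grip_width: 0.323
```

Emit:
send_rows --pt "1 0 0 0 0 0" --pt "0.6 0 0 0 0 0" --pt "0 0 0 0 0 0"

```text
time_s: 14.2
position: [488.8, 170.6, 195.9]
ee_rot: [-1.304, 1.57, 0.53]
ft_force: [0.2, -0.6, 4.2]
grip_width: 0.321
```

Emit:
send_rows --pt "0.6 0 0 0 0 0" --pt "0 0 0 0 0 0"

```text
time_s: 14.37
position: [488.9, 170.6, 195.4]
ee_rot: [-1.349, 1.57, 0.485]
ft_force: [-0.6, 0.6, 4.8]
grip_width: 0.325
```

```bash
python3 st.py 488.4 170.5
```

```text
t 14.37 p [488.85 170.59 195.37] F [-0.6  0.6  4.8] M [ 0.04  0.29 -0.03] w 0.325 q6 [ 0.72  0.2  -0.48  0.   -0.89 -2.02]
tool axes [[0.0008, 0.0004, -1.0], [-0.9656, -0.26, -0.0009], [-0.26, 0.9656, 0.0002]] shift to target in tool [-0.    0.46  0.04]
```

Emit:
send_rows --pt "0.6 0 0 0 0 0" --pt "0 0 0 0 0 0"

```text
time_s: 14.53
position: [488.9, 170.6, 194.8]
ee_rot: [-1.363, 1.57, 0.471]
ft_force: [-0.7, 0.2, 4.9]
grip_width: 0.325
```

Emit:
send_rows --pt "0.5 0 0 0 0 0" --pt "0 0 0 0 0 0"

```text
time_s: 14.7
position: [488.9, 170.6, 194.5]
ee_rot: [-1.428, 1.57, 0.406]
ft_force: [-1.6, -0.5, 5.9]
grip_width: 0.328
```

Emit:
send_rows --pt "0.5 0 0 0 0 0" --pt "0 0 0 0 0 0"

```text
time_s: 14.87
position: [488.9, 170.6, 194.4]
ee_rot: [-1.472, 1.57, 0.362]
ft_force: [-3.0, -1.2, 10.7]
grip_width: 0.327
```

There is now a stiff stop at 194.4: 10.7 N, with a jerk at about 195.9 that was probably the lock. One more light push, then a gentle pull test.

Emit:
send_rows --pt "0.5 0 0 0 0 0" --pt "0 0 0 0 0 0"

```text
time_s: 15.03
position: [489.0, 170.6, 194.3]
ee_rot: [-1.49, 1.569, 0.344]
ft_force: [-4.7, -0.8, 14.7]
grip_width: 0.325
```

Emit:
send_rows --pt "-1 0 0 0 0 0" --pt "-1 0 0 0 0 0" --pt "0 0 0 0 0 0"

```text
time_s: 15.28
position: [488.8, 170.6, 195.4]
ee_rot: [-1.32, 1.57, 0.514]
ft_force: [-0.4, 0.4, 5.8]
grip_width: 0.326
```

Emit:
send_rows --pt "-1 0 0 0 0 0" --pt "-0.5 0 0 0 0 0" --pt "0 0 0 0 0 0"

```text
time_s: 15.53
position: [488.5, 170.5, 196.1]
ee_rot: [0.504, 1.571, 2.338]
ft_force: [1.8, -0.3, -2.0]
grip_width: 0.326
```

```bash
python3 st.py 488.4 170.5
```

```text
t 15.53 p [488.52 170.46 196.06] F [ 1.8 -0.3 -2. ] M [ 0.43 -0.58 -0.04] w 0.3258 q6 [ 0.72  0.2  -0.48 -0.   -0.89 -2.02]
tool axes [[-0.0002, 0.0002, -1.0], [-0.9657, -0.2597, 0.0001], [-0.2597, 0.9657, 0.0002]] shift to target in tool [0.   0.1  0.06]
```

Emit:
send_rows --pt "-0.6 0 0 0 0 0" --pt "0 0 0 0 0 0"

```text
time_s: 15.7
position: [488.3, 170.4, 196.2]
ee_rot: [1.474, 1.57, -2.976]
ft_force: [3.1, 2.2, -9.5]
grip_width: 0.324
```

Emit:
send_rows --pt "0.7 0 0 0 0 0" --pt "0 0 0 0 0 0"

```text
time_s: 15.87
position: [488.4, 170.4, 196.1]
ee_rot: [1.677, 1.57, -2.772]
ft_force: [2.0, 1.7, -5.4]
grip_width: 0.324
```

It resisted a 9.5 N pull with only 0.1 mm of travel, so it is locked. Releasing and retreating up.

Emit:
send_rows --pt "0.4 0 0 0 0 0" --pt "0 0 0 0 0 0" --pt "0 0 0 0 0 0" --pt "0 0 0 0 0 0" --pt "0 0 0 0 0 0" --jaw 55

```text
time_s: 16.28
position: [488.5, 170.3, 196.3]
ee_rot: [-1.578, 1.571, 0.256]
ft_force: [-0.6, 0.9, 0.3]
grip_width: 0.644
```

Emit:
send_rows --pt "-5 0 0 0 0 0" --pt "-15 0 0 0 0 0" --pt "-25 0 0 0 0 0" --pt "-30 0 0 0 0 0" --pt "-30 0 0 0 0 0"

```text
time_s: 16.7
position: [488.2, 170.0, 302.4]
ee_rot: [2.134, 1.57, -2.316]
ft_force: [1.2, 1.3, 0.3]
grip_width: 0.646
```

Emit:
send_rows --pt "0 0 -35 0 0 0" --pt "0 0 -38 0 0 0" --pt "0 0 -38 0 0 0" --pt "0 0 -38 0 0 0" --pt "0 0 -30 0 0 0"

```text
time_s: 17.12
position: [535.2, -4.7, 301.8]
ee_rot: [-1.743, 1.57, 0.09]
ft_force: [0.4, 0.2, 0.4]
grip_width: 0.646
```

Emit:
send_rows --pt "0 0 -20 0 0 0" --pt "0 0 0 0 0 0" --pt "0 0 0 0 0 0" --pt "0 0 0 0 0 0"

```text
time_s: 17.45
position: [540.1, -21.7, 301.2]
ee_rot: [-0.905, 1.571, 0.928]
ft_force: [-0.2, 0.6, -0.4]
grip_width: 0.645
```

```bash
python3 st.py; python3 - <<'E'
from h import *
b,d=robot.get_image('top'); P=cloud('top',d)
a,e=robot.get_image('scene'); S=cloud('scene',e)
for n,Q,u,v,lo,hi in (('top B',P,269,238,136,150),('top B sleeve',P,269,240,108,122),('scene B',S,297,222,134,150),('scene B sleeve',S,297,228,108,122),('scene A sleeve',S,352,183,110,125)):
    q=Q[v-20:v+21,u-18:u+19].reshape(-1,3); q=q[(q[:,2]>lo)&(q[:,2]<hi)]
    if len(q)>8: c,r=cv2.minEnclosingCircle(q[:,:2].astype(np.float32)); print(n,len(q),np.round(c,1),round(r,1),np.round(np.median(q,0),1))
s=cv2.resize(a[130:290,240:380,::-1],None,fx=3.6,fy=3.6,interpolation=cv2.INTER_CUBIC); cv2.imwrite('pics/end.png',s)
E
```

```text
t 17.45 p [540.07 -21.75 301.24] F [-0.2  0.6 -0.4] M [ 0.02 -0.01  0.01] w 0.6449 q6 [ 0.32  0.14 -0.29 -0.   -1.14 -1.63]
tool axes [[0.0001, 0.0002, -1.0], [-0.9658, -0.2593, -0.0002], [-0.2593, 0.9658, 0.0001]] shift to target in tool [0. 0. 0.]
scene B 165 [486.4 171. ] 15.4 [484.4 171.8 140.8]
scene B sleeve 157 [486.  170.3] 20.2 [477.6 177.4 114.1]
scene A sleeve 184 [522.3  22.8] 49.5 [532.2  -0.8 116.4]
```

View pics/end.png

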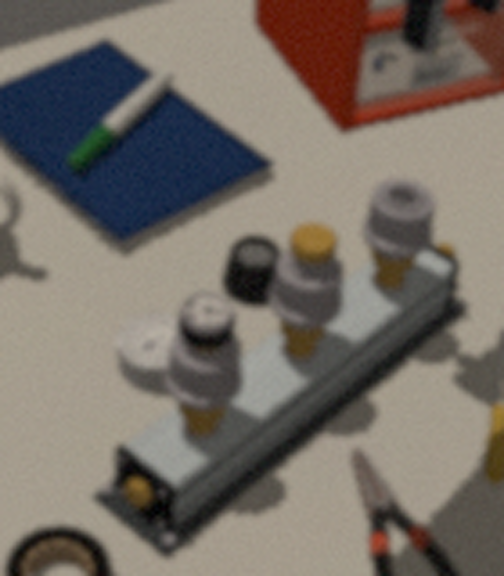

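The final view shows the gauge upright in coupling B with its dial at about (208,310), coupling A empty at about (402,195), and the bystanders in place. Both sleeve tops read the same height as at the start (B 114.1 against 114.4, A 116.4 against 116.3). Gauge top minus sleeve top is 26.7 mm, against 27.5 mm expected for a locked gauge. The arm is clear.

```bash
python3 -c "
from workcell import robot
print(robot.job_done())"
```

```text
the job is handed in; nothing more can be done
None
```

I moved the gauge from its coupling at the -y end of the bar to the free coupling at the +y end, where it is locked, and handed the job in at about 17.5 s. The hand-in gave no verdict.

- **Release:** I pressed sleeve A down with the fingertips to about 10 N. On lifting, the force dropped to zero before the sleeve could have returned, so the gauge had let go. I then gripped it and pulled it straight out.
- **Plugging in:** I carried the gauge 180 mm along the bar and pushed it in by feel. The push peaked at about 15 N, where the hexagon met the face.
- **Lock:** The gauge then held against a 9.5 N pull with about 0.1 mm of travel.
- **Sleeves:** In the last scene-camera depth reading, both sleeve tops stood within 0.3 mm of their starting heights, so both are forward. The gauge top stood 26.7 mm above sleeve B, against 27.5 mm expected, which is within the measuring error.
- **Clearance:** The last picture shows the gauge upright and the blanked-off coupling and the other things on the desk where they were. The arm was clear.
- **Checks that gave nothing:** The final top-camera check failed because the arm blocked the view. One scene-camera fit for sleeve A's position was also unusable because other points got into it, so for that sleeve I relied on its height only.

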